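Open the lemon bin's catch-held sliding cover

TASK

I need lemons: open the bin with the green knob. Lift its cover by the knob until it clears the little catch bumps beside it, slide it over the fixed half of the bin's top until the hatch is fully open, set it down there and let go. Leave the bin with the red knob shut.

Things in the scene. Friction and masses are not known exactly. Their poses are not given: they have to be found in the camera images.
- lemon_bin: Fixed aluminium bin with a GREEN band and knob, 110 x 204 mm, 75 mm high; origin under its centre. Its +y half is topped by a flat fixed deck, its -y half by a hatch under a dark steel cover (134 x 100 x 6 mm, top at z 82 mm) that slides open to the bin's +y over the deck. Guides let the cover only slide along y and rise; it weighs about 0.25 kg and sinks back down when let go.
- lemon_knob (a point): Centre of the GREEN knob in the middle of the cover to open: round, upright, 32 mm across, 26 mm tall, on a stem 16 mm thick. The point lies 26 mm above the cover's top, 12 mm below the knob's top, 108 mm above the table while the cover is down. Axes as the bin's: z up, +y level, the way the cover slides open.
- lemon_slide (a joint): Travel of the green-knobbed cover to +y, in m: 0 shut, 0.09 end stop. Slides with 1 to 2 N. Unless lifted it stops at about 0.005: on each side of the bin a brass bump, 10 mm high and thick, stands before a black lug under the cover. The lugs (16 mm long) are past the bumps when the travel exceeds about 0.032; there it may be lowered.
- lemon_lift (a joint): Height of the green-knobbed cover above its seat, in m: 0 lying down, 0.025 at most (hard stop). It must be above 0.010 while it passes the bumps; 0.014 to 0.02 is comfortable.
- potato_knob (a point): Centre of the RED knob on the cover of the other bin, which has a red band and is otherwise the same; it must stay shut. Same axes.

How it is judged:
On the way:
1. the green-knobbed cover is lifted to clear the bumps, still over its hatch (value of joint lemon_lift above 0.009 m and value of joint lemon_slide below 0.035 m), for 0.05 s.
At the end, for the whole second after the job is handed in: The green-knobbed cover is slid open by at least 75 mm of its 90 mm, lies down on its seat (within 3 mm), and the red knob is within 10 mm of where it was (value of joint lemon_slide above 0.075 m and value of joint lemon_lift below 0.003 m and distance of potato_knob from where it was at the start of the episode below 0.01 m); the robot touches nothing.
It fails at once if the cover with the red knob is moved more than 10 mm (distance of potato_knob from where it was at the start of the episode above 0.01 m).
It also fails if it takes over 29 s, if anything falls off the work surface, if the arm or the gripper's body presses on something with over 40 N, if the wrist force passes 120 N, or if a joint passes its speed limit or range.

ROBOT

A 6-joint arm with a two-finger parallel gripper is mounted at the origin on a cart in front of the work surface, level with it; the furniture and walls round the work are solid. World frame = base frame: x ahead of the robot, y to its left, z up, the work surface at z = 0. Lengths are in m, angles in rad, forces in N, time in s.
With the tool pointing down it reaches from about 0.35 to 0.975 m from the base axis. Payload 4.9 kg.
Tool frame: the origin (TCP) lies on the centre line of the jaws, within the pads' length; the fingertips stand manip.tcp_to_tips ahead of it and the grasp point (between the pads) lies 11 mm behind it (manip.tcp_to_tips is the distance from the TCP to the fingertips, in m); x points along the fingers, y is the direction in which the jaws open and shut, and the axes are right-handed (so a half turn about x gives the same grasp; the last joint's range is limited). The gripper opens to 85 mm and grips with 20 to 120 N. Pads are 22 mm wide; open, the fingers measure 114 mm over their backs; the gripper's body (76 mm by 85 mm) begins 54 mm behind the grasp point. The pads swing forward as they close: fully open they stand 13 mm farther back than shut.
Start: joints at [1.11, 0.053, 1.613, -0, 1.476, -0.119], TCP at [0.209, 0.589, 0.209] pointing down, gripper open.
Joint ranges: [-3.01, 3.01], [-1.01, 2.22], [0.06, 2.58], [-1.02, 4.17], [0.09, 2.62], [-3.14, 3.14]. Speed limits (rad/s): [2.57, 2.57, 3.14, 3.14, 3.14, 3.14].

INTERFACE

Orientations are given as a unit quaternion [w, x, y, z].
In Python, from plant import status, imaging, workorder, manip gives the robot as it stands.
- The arm moves only by the tool carry_out, never from a script. Its argument "moves" is one flat list of numbers, 5 for each row, row after row: the opening, from 0 (shut) to 1 (fully open), then the shift along the tool's x, y, z in cm, then the turn about the tool's x in rad. In form: [claw, tx, ty, tz, twist, claw, tx, ty, tz, twist, ...]. A call has 1 to 12 rows; each row is the pose to reach, as a shift and turn from the pose commanded when the call began, along the tool's axes at that moment; what a row does not reach only later rows make up. A row lasts 1/12 s, in which the tool goes at most 41.7 mm and 7.16 degrees, less where a joint would pass 70% of its speed; a pose out of reach is approached as far as the arm can. A call with a gripper value outside its range is refused whole. The fingers move at their own pace and stop on an object; the grip force is fixed at half the most. Time passes only in rows, so rows that repeat a pose let the fingers close. It gives the time, the measured TCP pose, the force and the opening at its end, in the units of the state.
- status.state(): the state, without advancing time (a new reading comes with each control period).
- imaging.grab_frame(name): name is "side" or "top"; returns the picture (400x640x3 uint8, red, green, blue); there is no depth.
- imaging.camera_info(name): a dict with "K" (3x3 intrinsics, pixels), "R" (3x3) and "t" (3): a world point X has camera coordinates R X + t. Camera axes: x right, y down, z forward; pixel columns grow to the right and rows downward; lengths in m; the calibration is good to about 2 mm. A picture is of the moment at which its call begins. camera_info takes no time and is no camera call.
- workorder.job_done(): hands the job in, once; it reports no verdict.
The state is a dict: "time": time; "joint_pos": joint angles; "joint_vel": joint speeds; "joint_efforts": joint torques, N m; "tool_pos": TCP position; "tool_rot": TCP orientation; "contact_force": force on the tool from outside, world axes, zero at the start; "ft_torque": the same for the moment, N m; "gripper_width": opening from 0.0 (shut) to 1.0 (fully open).
Only numpy, scipy, OpenCV 4.12 (cv2) and the standard library are available. Lean on these libraries where they do the work, as an engineer would, in place of code of your own. Each camera call takes 0.05 s, during which the arm holds its last target.

## Working session

There is one attempt and no reset: what is moved stays moved. The work goes in short steps, Python scripts to look and compute and a tool call to move; the robot and the scene stay as the last step left them, time stands still between calls to the robot, and variables do not carry over. Pictures are saved under pics/ and viewed, and the job is handed in when it is done.

Besides the shell and the picture viewer there is one more tool, called after "Request:" by a JSON object that holds its "method" and its "body", one argument or row to a line. carry_out: Moves the arm, as the interface text tells. Its arguments: {"type":"object","properties":{"moves":{"type":"array","items":{"type":"number"}}},"required":["moves"]}

```bash
mkdir -p pics; python3 - <<'E'
from plant import status, imaging, workorder, manip
import cv2
s=status.state();print(s); print(manip.tcp_to_tips)
for n in("side","top"):
    im=imaging.grab_frame(n);cv2.imwrite(f"pics/{n}0.png",im[:,:,::-1])
    print(imaging.camera_info(n))
E
```

```text
{'time': 0.0, 'joint_pos': array([ 1.11000981e+00,  5.33606069e-02,  1.61429282e+00, -1.76429591e-05,
        1.47599864e+00, -1.19008045e-01]), 'joint_vel': array([ 7.95618872e-05, -1.09309237e-03,  4.57595478e-04, -1.24973765e-03,
        7.90907500e-04,  7.14170170e-04]), 'joint_efforts': array([-1.71230590e-04, -3.93691134e+01, -3.70174062e+01, -2.07357944e-04,
        7.12971363e-03, -7.77281429e-06]), 'tool_pos': array([0.20918697, 0.58824356, 0.20766145]), 'tool_rot': array([ 0.69660457,  0.11954951,  0.69700893, -0.12094851]), 'contact_force': array([ 0.1930668 , -0.04969821,  0.26754504]), 'ft_torque': array([-0.04289201,  0.01652729,  0.02365117]), 'gripper_width': 0.9949403307951803}
0.008
{'K': array([[377.23697348,   0.        , 313.90383714],
       [  0.        , 377.23697348, 194.93107193],
       [  0.        ,   0.        ,   1.        ]]), 'R': array([[ 0.91519045, -0.40300662,  0.00347985],
       [-0.26341094, -0.60467202, -0.75165579],
       [ 0.30502643,  0.68699157, -0.65954641]]), 't': array([-0.42044748,  0.26805026,  0.70096423])}
{'K': array([[445.33675116,   0.        , 319.29857264],
       [  0.        , 445.33675116, 202.22927178],
       [  0.        ,   0.        ,   1.        ]]), 'R': array([[ 0.02757786, -0.99956032, -0.01089159],
       [-0.99540338, -0.02646024, -0.09204331],
       [ 0.09171464,  0.01337989, -0.99569544]]), 't': array([0.08339546, 0.49831884, 0.92822123])}
```

View pics/side0.png

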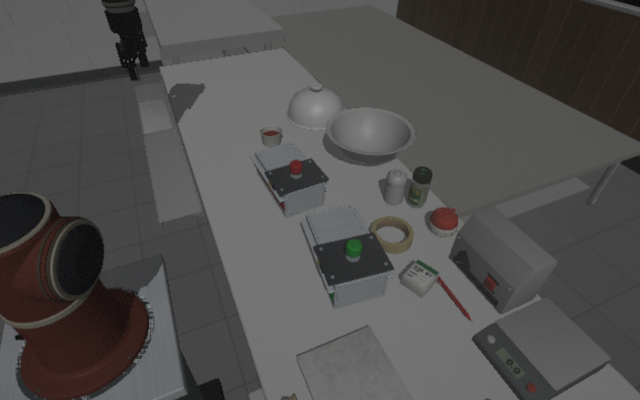

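View pics/top0.png

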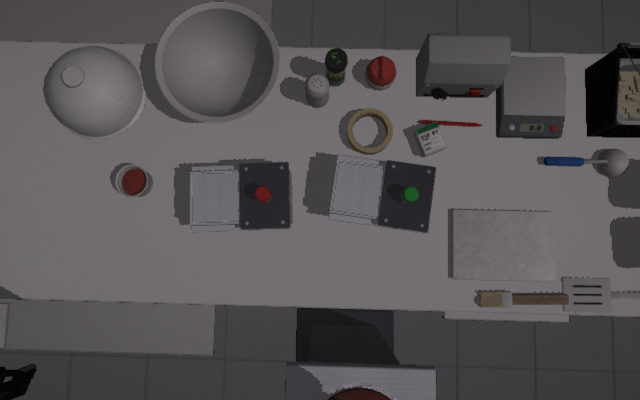

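The top view shows the green knob at about (411,194) and the red knob at (263,194). The fixed decks lie to the left of both covers. The side view shows the green knob at about (354,248). Next I'll measure these points precisely.

```bash
cat > h.py <<'E'
import numpy as np, cv2
from plant import status, imaging, workorder, manip
def ray(n,uv):
    c=imaging.camera_info(n);R=np.array(c['R']);t=np.array(c['t'])
    d=R.T@np.linalg.inv(c['K'])@np.array([uv[0],uv[1],1.]);return -R.T@t,d
def atz(n,uv,z):
    o,d=ray(n,uv);return o+d*(z-o[2])/d[2]
def tri(u1,u2):
    P=[];
    for n in("side","top"):
        c=imaging.camera_info(n);P.append(np.array(c['K'])@np.c_[c['R'],c['t']])
    X=cv2.triangulatePoints(P[0],P[1],np.array(u1,float),np.array(u2,float));return (X[:3]/X[3]).ravel()
def proj(n,X):
    c=imaging.camera_info(n);q=np.array(c['K'])@(np.array(c['R'])@X+c['t']);return q[:2]/q[2]
def blob(im,col='g'):
    im=im.astype(int);r,g,b=im[...,0],im[...,1],im[...,2]
    m=((g>r+40)&(g>b+40)) if col=='g' else ((r>g+40)&(r>b+40))
    n,l,s,c=cv2.connectedComponentsWithStats(m.astype(np.uint8))
    return [(s[i].tolist(),c[i].round(1).tolist()) for i in range(1,n) if s[i,4]>25]
E
python3 - <<'E'
from h import *
for n in("side","top"):
    im=cv2.imread(f"pics/{n}0.png")[:,:,::-1]; print(n,blob(im))
im=cv2.imread("pics/top0.png"); cv2.imwrite("pics/topc.png",cv2.resize(im[140:245,320:450],None,fx=5,fy=5,interpolation=cv2.INTER_CUBIC)*2)
im=cv2.imread("pics/side0.png"); cv2.imwrite("pics/sidec.png",cv2.resize(im[195:315,290:410],None,fx=5,fy=5,interpolation=cv2.INTER_CUBIC))
E
```

```text
side [([348, 240, 13, 17, 153], [353.9, 246.6])]
top [([405, 187, 14, 14, 149], [411.2, 193.7])]
```

View pics/topc.png

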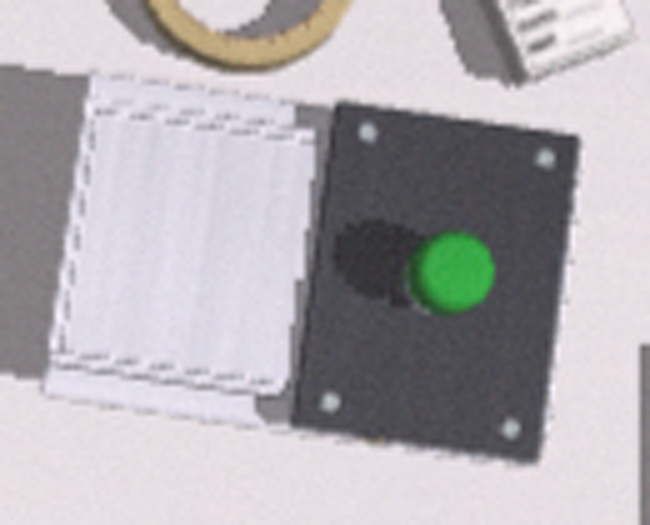

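View pics/sidec.png

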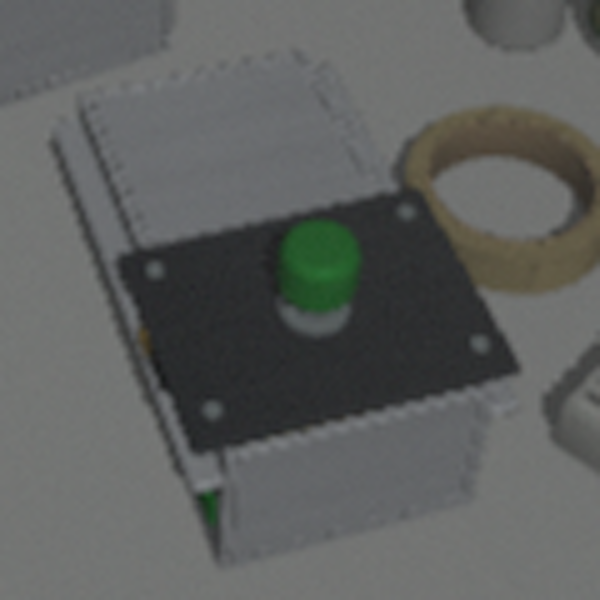

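The close-ups show the cover corners at crop pixels (337,102), (579,136), (538,462) and (293,426), with the knob at (453,272). There is a gap between the knob and the tape ring.

```bash
python3 - <<'E'
from h import *
from scipy.spatial.transform import Rotation as Ro
c=np.array([(337,102),(579,136),(538,462),(293,426)])/5+[319.6,139.6]
C=np.array([atz("top",u,.082) for u in c]);print(C.round(4));
for i in range(4):print(np.linalg.norm(C[i]-C[(i+1)%4]))
ctr=C.mean(0)
y=(C[0]-C[1])+(C[3]-C[2]);y/=np.linalg.norm(y)
x=(C[0]-C[3])+(C[1]-C[2]);x/=np.linalg.norm(x)
print("ctr",ctr,"y",y,np.degrees(np.arctan2(y[1],y[0])),"x",np.degrees(np.arctan2(x[1],x[0])))
K=atz("top",(411.2,193.7),.12);print("knob top",K)
print("tri",tri((353.9,246.6),(411.2,193.7)))
print("side at .108..",[atz("side",(353.9,246.6),z).round(4) for z in(.108,.112)])
im=cv2.imread("pics/top0.png")[:,:,::-1];print(blob(im,'r'))
s=status.state();q=s['tool_rot'];R=Ro.from_quat(np.r_[q[1:],q[0]]).as_matrix();print(R.round(3))
E
```

```text
[[ 0.5797 -0.0382  0.082 ]
 [ 0.5683 -0.1357  0.082 ]
 [ 0.4368 -0.1199  0.082 ]
 [ 0.4485 -0.0225  0.082 ]]
0.09813798508716155
0.13247986396481465
0.0981252914911131
0.13220306816312982
ctr [ 0.50832145 -0.07909674  0.082     ] y [0.11746866 0.99307659 0.        ] 83.25396574803744 x -6.831956624094792
knob top [ 0.50809312 -0.08022392  0.12      ]
tri [ 0.50834059 -0.08150576  0.11192542]
side at .108.. [array([ 0.5092, -0.0784,  0.108 ]), array([ 0.5073, -0.0813,  0.112 ])]
[([371, 56, 25, 28, 415], [383.9, 70.0]), ([471, 90, 10, 3, 28], [475.5, 90.9]), ([438, 121, 43, 5, 125], [458.0, 123.3]), ([129, 173, 15, 20, 116], [136.9, 183.7]), ([255, 186, 16, 16, 187], [262.4, 193.4])]
[[-0.001  0.335  0.942]
 [-0.002  0.942 -0.335]
 [-1.    -0.002 -0.   ]]
```

The knob is at about (0.508, -0.080). The cover measures 98 x 132 mm against 100 x 134 nominal, and triangulated height is 0.112. The bin's +y points at 83.3°. I'll approach high, with the jaws along the bin's y.

Request:
{"method": "carry_out", "body": {
  "moves": [1,0,-53,50.6,-0.224,1,0,-53,50.6,-0.224,1,0,-53,50.6,-0.224,1,0,-53,50.6,-0.224,1,0,-53,50.6,-0.224,1,0,-53,50.6,-0.224,1,0,-53,50.6,-0.224,1,0,-53,50.6,-0.224,1,0,-53,50.6,-0.224,1,0,-53,50.6,-0.224,1,0,-53,50.6,-0.224,1,0,-53,50.6,-0.224]
}}

```text
time: 1.1
tool_pos: [0.4136, 0.1304, 0.2087]
tool_rot: [0.706, 0.042, 0.706, -0.042]
contact_force: [1.3, 0.5, 1.2]
gripper_width: 1.002
```

```bash
cat >> h.py <<'E'
from scipy.spatial.transform import Rotation as Ro
def go(T,yaw=83.25):
    s=status.state();q=s['tool_rot'];R=Ro.from_quat(np.r_[q[1:],q[0]]).as_matrix()
    d=R.T@(np.array(T)-s['tool_pos']);cur=np.degrees(np.arctan2(R[1,1],R[0,1]))
    print("t",s['time'],"pos",s['tool_pos'].round(4),"axis x",R[:,0].round(3),"yaw y",cur.round(2),"need cm",(100*d).round(2),"twist",-np.radians(yaw-cur).round(3),"F",s['contact_force'].round(1),"w",round(s['gripper_width'],3),"q",s['joint_pos'].round(2))
E
python3 -c "
from h import *
go([.508,-.080,.16])"
```

```text
t 1.1 pos [0.4136 0.1304 0.2087] axis x [ 0.  0. -1.] yaw y 83.26 need cm [  4.87 -19.79  11.84] twist 0.0 F [1.3 0.5 1.2] w 1.002 q [ 0.13 -0.43  2.04  0.    1.54 -1.32]
```

Request:
{"method": "carry_out", "body": {
  "moves": [1,2,-19.8,11.8,0,1,4.9,-19.8,11.8,0,1,4.9,-19.8,11.8,0,1,4.9,-19.8,11.8,0,1,4.9,-19.8,11.8,0,1,4.9,-19.8,11.8,0,1,4.9,-19.8,11.8,0,1,4.9,-19.8,11.8,0,1,4.9,-19.8,11.8,0]
}}

```text
time: 1.85
tool_pos: [0.5071, -0.0777, 0.1595]
tool_rot: [0.706, 0.042, 0.706, -0.041]
contact_force: [-0.6, -0.0, 0.7]
gripper_width: 0.996
```

```bash
python3 -c "
from h import *
go([.508,-.080,.101])
im=imaging.grab_frame('side');cv2.imwrite('pics/s1.png',cv2.resize(im[150:310,250:450,::-1],None,fx=4,fy=3.7)); 
"
```

```text
t 1.85 pos [ 0.5071 -0.0777  0.1595] axis x [-0.001  0.001 -1.   ] yaw y 83.24 need cm [ 5.85 -0.22  0.13] twist -0.0 F [-0.6 -0.   0.7] w 0.996 q [-0.3  -0.18  1.92  0.    1.4  -1.75]
```

View pics/s1.png

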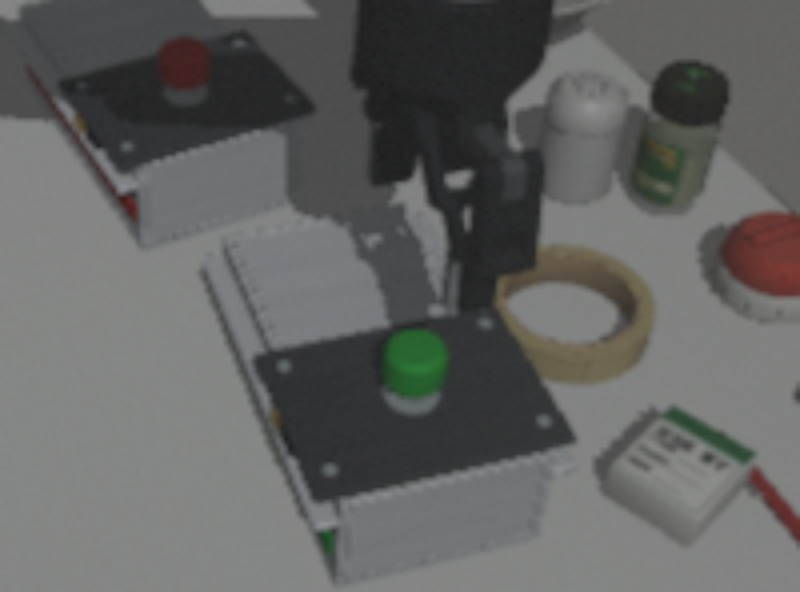

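The side view shows the fingers open, with the front tip at crop (475,300) and the knob at (415,365). I'll check whether that matches the reported TCP.

```bash
python3 -c "
from h import *
y=np.array([.117,.993,0])
for k in(-.045,0,.045):
  for z in(.152,.165):
    u=proj('side',np.array([.507,-.078,z])+k*y);print(k,z,u.round(1),((u-[250,150])*[4,3.7]).round())
go([.508,-.080,.101])
im=imaging.grab_frame('top');cv2.imwrite('pics/t1.png',cv2.resize(im[120:280,300:500,::-1],None,fx=4,fy=3.7)); 
"
```

```text
-0.045 0.152 [363.9 248.9] [456. 366.]
-0.045 0.165 [364.6 244. ] [458. 348.]
0 0.152 [354.5 231.2] [418. 300.]
0 0.165 [355.  226.3] [420. 282.]
0.045 0.152 [345.9 215. ] [384. 240.]
0.045 0.165 [346.3 210.1] [385. 222.]
t 1.9 pos [ 0.5072 -0.0773  0.1599] axis x [-0.  0. -1.] yaw y 83.3 need cm [ 5.89 -0.26  0.11] twist 0.001 F [0.2 0.8 1. ] w 1.003 q [-0.3  -0.18  1.92  0.    1.4  -1.75]
```

View pics/t1.png

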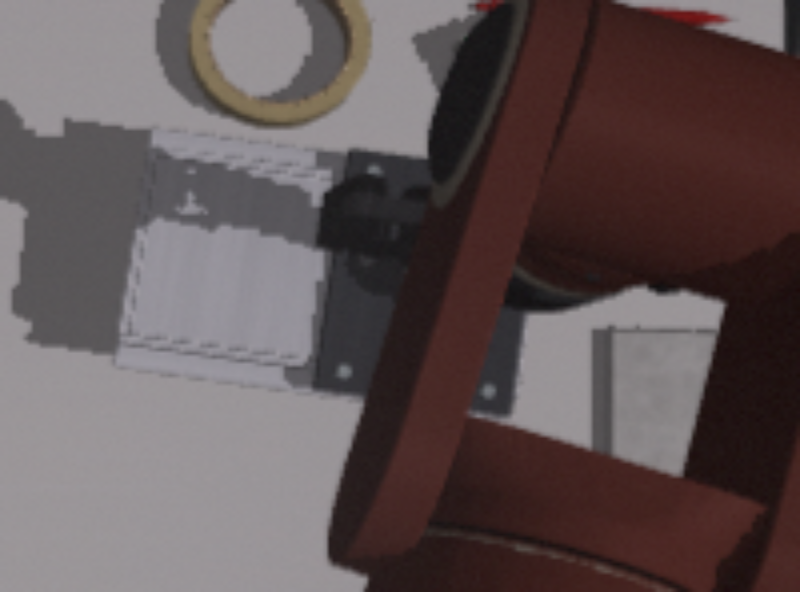

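The seen fingers sit about 13 px above the projection of the reported TCP. I need to resolve this before descending, so I'll zoom in.

```bash
python3 -c "
from h import *
y=np.array([.117,.993,0])
for k in(-.045,0,.045,.057):
  for z in(.152,.165,.2):
    u=proj('top',np.array([.507,-.078,z])+k*y);print(k,z,u.round(1),((u-[300,120])*[4,3.7]).round())
im=imaging.grab_frame('side');a=im[160:260,320:420,::-1];im=imaging.grab_frame('top');b=im[150:200,365:415,::-1]
f=lambda a,s:np.clip(cv2.resize(a,None,fx=s,fy=s,interpolation=cv2.INTER_CUBIC).astype(float)*2.2,0,255)
cv2.imwrite('pics/z.png',np.hstack([f(a,4),f(b,8)]))
"
```

```text
-0.045 0.152 [437.6 195.8] [551. 280.]
-0.045 0.165 [439.4 195. ] [558. 278.]
-0.045 0.2 [444.6 192.9] [579. 270.]
0 0.152 [413.4 192.3] [453. 268.]
0 0.165 [414.8 191.5] [459. 265.]
0 0.2 [418.9 189.2] [475. 256.]
0.045 0.152 [389.2 188.9] [357. 255.]
0.045 0.165 [390.2 188. ] [361. 252.]
0.045 0.2 [393.2 185.5] [373. 242.]
0.057 0.152 [382.7 187.9] [331. 251.]
0.057 0.165 [383.6 187.1] [335. 248.]
0.057 0.2 [386.3 184.5] [345. 239.][ WARN:0@2.298] global loadsave.cpp:1063 imwrite_ Unsupported depth image for selected encoder is fallbacked to CV_8U.
```

View pics/z.png

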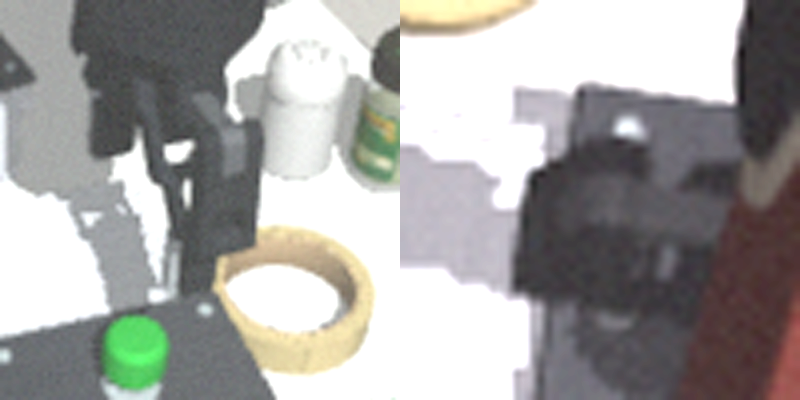

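```bash
python3 -c "
from h import *
P=np.array([.209,.588,.208]);y=np.array([.335,.942,0])
for k in(-.045,0,.045):
  for z in(-.008,.005,.04,.1):
    print(k,z,[proj(n,P+k*y+[0,0,z]).round(1) for n in('side','top')])
a=cv2.imread('pics/side0.png')[0:100,80:180];b=cv2.imread('pics/top0.png')[340:400,0:60]
f=lambda a,s:np.clip(cv2.resize(a,None,fx=s,fy=s,interpolation=cv2.INTER_CUBIC).astype(float)*2.2,0,255).astype(np.uint8)
cv2.imwrite('pics/z2.png',np.hstack([f(a,4.2),f(b,7)]))
"
```

```text
-0.045 -0.008 [array([140.1,  95.9]), array([ 48.4, 363.1])]
-0.045 0.005 [array([138.6,  91.4]), array([ 43.6, 365.2])]
-0.045 0.04 [array([134.5,  78.7]), array([ 29.7, 371.2])]
-0.045 0.1 [array([127. ,  55.5]), array([  2.5, 383. ])]
0 -0.008 [array([144.5,  88.4]), array([ 24.4, 353.2])]
0 0.005 [array([143.2,  83.9]), array([ 19.1, 355.1])]
0 0.04 [array([139.3,  71.5]), array([  4.1, 360.6])]
0 0.1 [array([132.2,  48.8]), array([-25.3, 371.4])]
0.045 -0.008 [array([148.7,  81.3]), array([  0.5, 343.3])]
0.045 0.005 [array([147.4,  76.9]), array([ -5.2, 345.1])]
0.045 0.04 [array([143.7,  64.7]), array([-21.3, 350.1])]
0.045 0.1 [array([137.1,  42.5]), array([-53. , 359.8])]
```

View pics/z2.png

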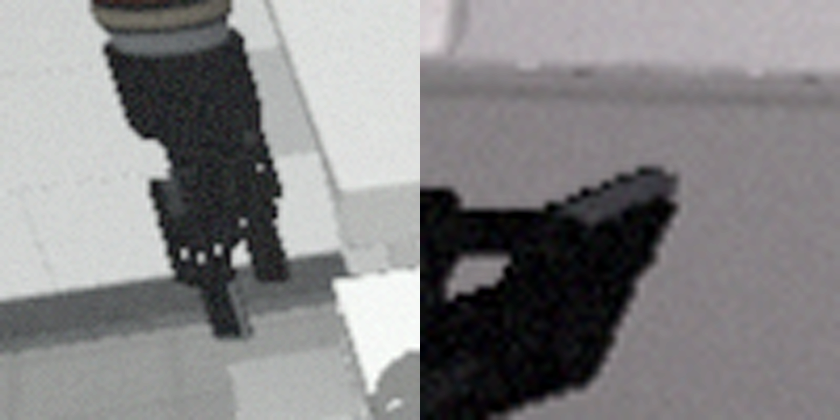

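The fingers also appear about 35 mm higher than expected in the start pictures. I'll close the jaws here, well above the knob, to see where the fingertips really are.

Request:
{"method": "carry_out", "body": {
  "moves": [0.1,0,0,0,0,0.1,0,0,0,0,0.1,0,0,0,0,0.1,0,0,0,0,0.1,0,0,0,0,0.1,0,0,0,0]
}}

```text
time: 2.55
tool_pos: [0.5075, -0.0781, 0.1599]
tool_rot: [0.706, 0.042, 0.706, -0.042]
contact_force: [-0.0, -0.1, -0.1]
gripper_width: 0.144
```

```bash
python3 -c "
from h import *
go([.508,-.080,.101])
s=status.state()['tool_pos']
for k in(-.008,.011):print([proj(n,s+[0,0,k]).round(1) for n in('side','top')])
im=imaging.grab_frame('side');a=im[160:260,320:420,::-1];im=imaging.grab_frame('top');b=im[150:200,365:415,::-1]
f=lambda a,s:np.clip(cv2.resize(a,None,fx=s,fy=s,interpolation=cv2.INTER_CUBIC).astype(float)*2.2,0,255).astype(np.uint8)
cv2.imwrite('pics/z3.png',np.hstack([f(a,4),f(b,8)]))
"
```

```text
t 2.55 pos [ 0.5075 -0.0781  0.1599] axis x [ 0. -0. -1.] yaw y 83.25 need cm [ 5.89 -0.18  0.07] twist 0.0 F [-0.  -0.1 -0.1] w 0.144 q [-0.3  -0.18  1.92 -0.    1.4  -1.75]
[array([354.8, 231.2]), array([413.4, 192.1])]
[array([355.5, 224. ]), array([415.5, 190.9])]
```

View pics/z3.png

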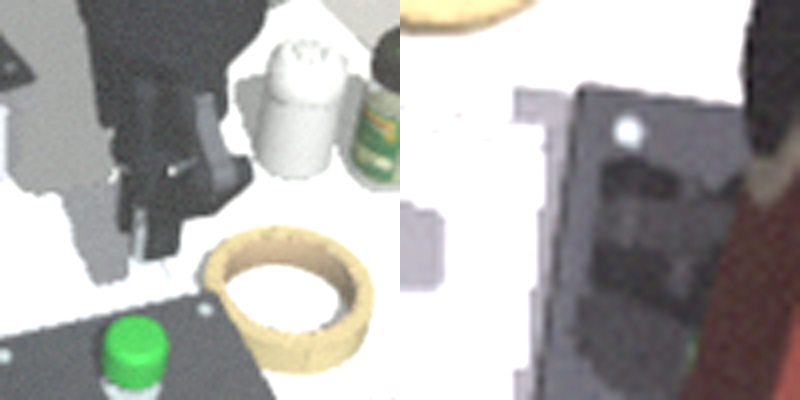

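The dark part of the closed fingers ends at side pixel (359,224), but a pale strip continues below it. The pads may blend into the white background, so I'll stretch the bright range.

```bash
python3 -c "
from h import *
ims=[imaging.grab_frame('side') for _ in range(1)]
im=np.mean(ims,0)[190:250,330:390,::-1]
a=cv2.resize(im.astype(np.float32),None,fx=10,fy=10,interpolation=cv2.INTER_NEAREST)
print(im.min(),im.max())
a=np.clip((a/140)**1.5*255,0,255).astype(np.uint8)
for k,c in((-.008,(0,0,255)),(.011,(255,0,0))):
  u=proj('side',status.state()['tool_pos']+[0,0,k]); cv2.circle(a,tuple(int(v) for v in ((u-[330,190])*10+5)),5,c,2)
cv2.imwrite('pics/z4.png',a)
"
```

```text
28.0 134.0
```

View pics/z4.png

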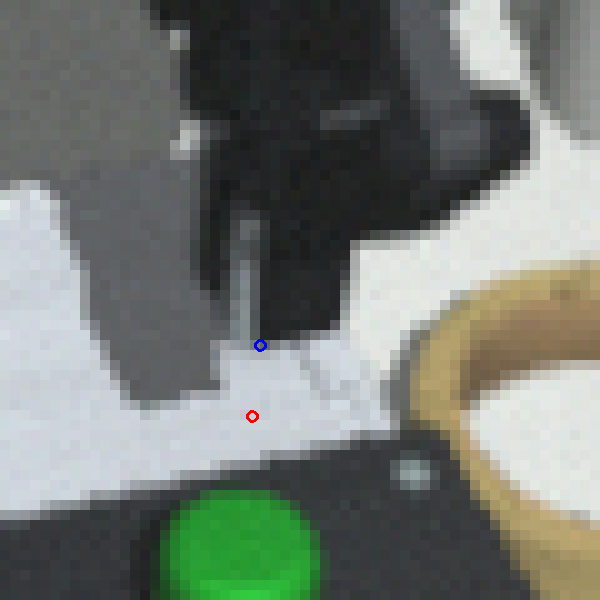

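In the picture the tips end at about row 224, and the commanded position predicts 231. Using start and current poses, this fits a height offset of about +19 mm with jaws shut (+28 open) and no real sideways error. I'll reopen, go down to the nominal height, which is safe either way, and look again.

Request:
{"method": "carry_out", "body": {
  "moves": [1,0,-0.2,0.1,0,1,0,-0.2,0.1,0,1,0,-0.2,0.1,0,1,0,-0.2,0.1,0,1,0,-0.2,0.1,0,1,1.5,-0.2,0.1,0,1,3,-0.2,0.1,0,1,4.5,-0.2,0.1,0,1,5.9,-0.2,0.1,0,1,5.9,-0.2,0.1,0]
}}

```text
time: 3.53
tool_pos: [0.5059, -0.0795, 0.0976]
tool_rot: [0.704, 0.042, 0.708, -0.041]
contact_force: [-0.8, 0.0, -0.2]
gripper_width: 1.002
```

```bash
cat >> h.py <<'E'
def look(nm,r0=190,c0=310,h=90,w=90,s=6):
    im=imaging.grab_frame('side')[r0:r0+h,c0:c0+w,::-1]
    a=cv2.resize(im.astype(np.float32),None,fx=s,fy=s,interpolation=cv2.INTER_CUBIC)
    a=np.clip(a*1.7,0,255).astype(np.uint8)
    for k,c in((-.008,(0,0,255)),(.011,(255,0,0))):
        u=proj('side',status.state()['tool_pos']+[0,0,k]); cv2.circle(a,tuple(int(v) for v in ((u-[c0,r0])*s+s/2)),4,c,1)
    cv2.imwrite('pics/'+nm,a)
E
python3 -c "
from h import *
go([.508,-.080,.101]);look('d1.png')"
```

```text
t 3.5333 pos [ 0.5059 -0.0795  0.0976] axis x [-0.006  0.002 -1.   ] yaw y 83.25 need cm [-0.35 -0.02  0.21] twist 0.0 F [-0.8  0.  -0.2] w 1.002 q [-0.3  -0.12  1.97 -0.    1.29 -1.75]
```

View pics/d1.png

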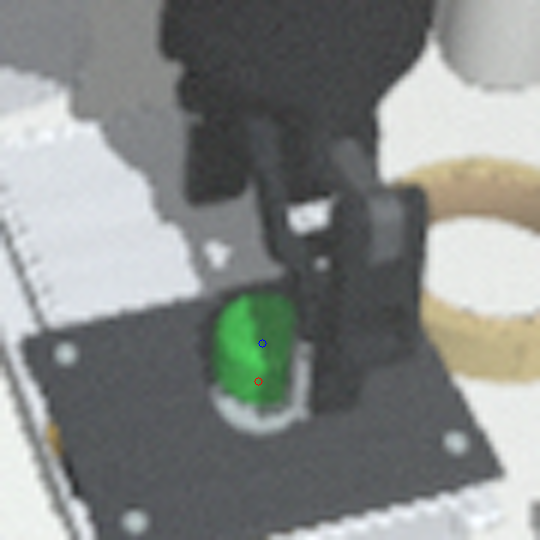

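The side view shows the front finger tip at about (365,258). That puts the open tip at z≈0.119, which confirms an offset of about 16 mm and good centring on the knob. I'll lower it a further 1.3 cm and close.

Request:
{"method": "carry_out", "body": {
  "moves": [1,0.5,0,0.1,0,1,1,0,0.1,0,1,1,0,0.1,0,1,1,0,0.1,0]
}}

```text
time: 3.92
tool_pos: [0.5094, -0.0804, 0.0912]
tool_rot: [0.706, 0.042, 0.706, -0.042]
contact_force: [0.2, -0.4, 0.0]
gripper_width: 1.004
```

```bash
python3 -c "
from h import *
go([.508,-.080,.085]);look('d2.png')"
```

```text
t 3.9167 pos [ 0.5094 -0.0804  0.0912] axis x [ 0. -0. -1.] yaw y 83.25 need cm [ 0.62  0.02 -0.14] twist 0.0 F [ 0.2 -0.4  0. ] w 1.004 q [-0.3  -0.11  1.97 -0.    1.28 -1.75]
```

View pics/d2.png

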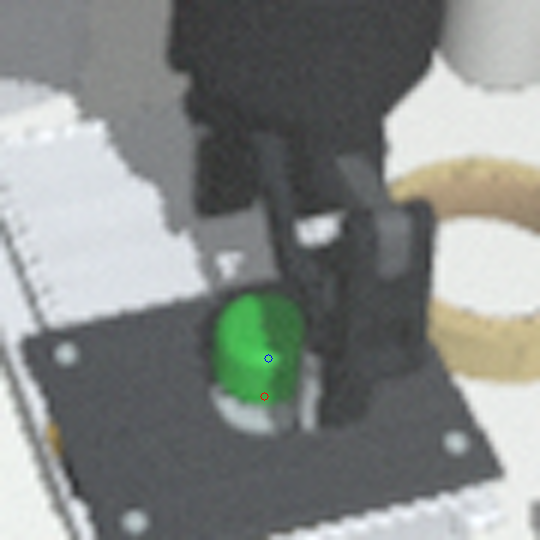

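The front finger tip is now at about (367,261), beside the knob's stem. I'll solve for its height and x.

```bash
python3 -c "
from h import *
from scipy.optimize import fsolve
y=np.array([.117,.993,0]);x=np.array([.993,-.117,0])
for uv in((367.0,260.5),(364.5,261),(371,258)):
  for k in(-.043,-.05,-.057):
    f=lambda p:proj('side',np.array([.5094,-.0804,0])+k*y+p[0]*x+[0,0,p[1]])-uv
    print(uv,k,fsolve(f,[0,.1]).round(4))
"
```

```text
(367.0, 260.5) -0.043 [0.007  0.1164]
(367.0, 260.5) -0.05 [0.003  0.1262]
(367.0, 260.5) -0.057 [-0.001   0.1359]
(364.5, 261) -0.043 [0.002  0.1168]
(364.5, 261) -0.05 [-0.0019  0.1265]
(364.5, 261) -0.057 [-0.0059  0.1362]
(371, 258) -0.043 [0.0145 0.1209]
(371, 258) -0.05 [0.0103 0.1306]
(371, 258) -0.057 [0.0062 0.1403]
```

Request:
{"method": "carry_out", "body": {
  "moves": [1,0.5,0,-0.2,0,1,1,0,-0.2,0,1,1,0,-0.2,0,0,1,0,-0.2,0,0,1,0,-0.2,0,0,1,0,-0.2,0]
}}

```text
time: 4.47
tool_pos: [0.5074, -0.0802, 0.081]
tool_rot: [0.706, 0.042, 0.706, -0.042]
contact_force: [-0.0, 0.0, 0.2]
gripper_width: 0.606
```

```bash
python3 -c "
from h import *
go([.508,-.080,.085]);look('d3.png')"
```

```text
t 4.4667 pos [ 0.5074 -0.0802  0.081 ] axis x [ 0. -0. -1.] yaw y 83.25 need cm [-0.4   0.02  0.06] twist 0.0 F [-0.   0.   0.2] w 0.606 q [-0.3  -0.1   1.98 -0.    1.26 -1.75]
```

View pics/d3.png

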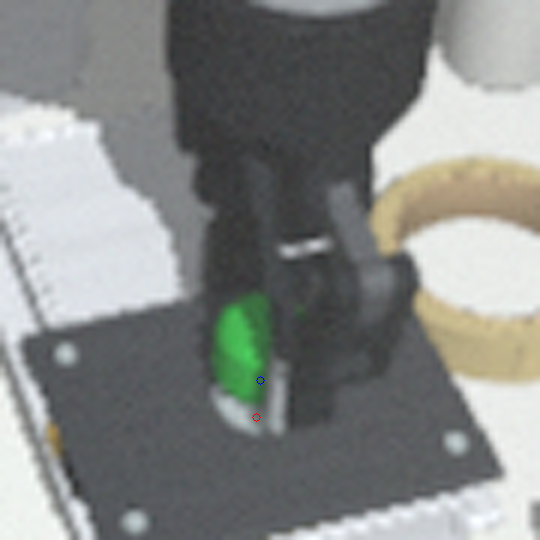

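The fingers straddle the knob with no contact force. I'll keep closing.

Request:
{"method": "carry_out", "body": {
  "moves": [0,0,0,0,0,0,0,0,0,0,0,0,0,0,0,0,0,0,0,0,0,0,0,0,0]
}}

```text
time: 4.93
tool_pos: [0.5074, -0.0802, 0.0815]
tool_rot: [0.706, 0.042, 0.706, -0.042]
contact_force: [-2.7, 0.9, 4.8]
gripper_width: 0.336
```

```bash
python3 -c "
from h import *
go([.508,-.080,.085]);look('d4.png')"
```

```text
t 4.9333 pos [ 0.5074 -0.0802  0.0815] axis x [ 0. -0. -1.] yaw y 83.25 need cm [-0.35  0.02  0.05] twist 0.0 F [-2.7  0.9  4.8] w 0.336 q [-0.3  -0.1   1.98  0.    1.26 -1.75]
```

View pics/d4.png

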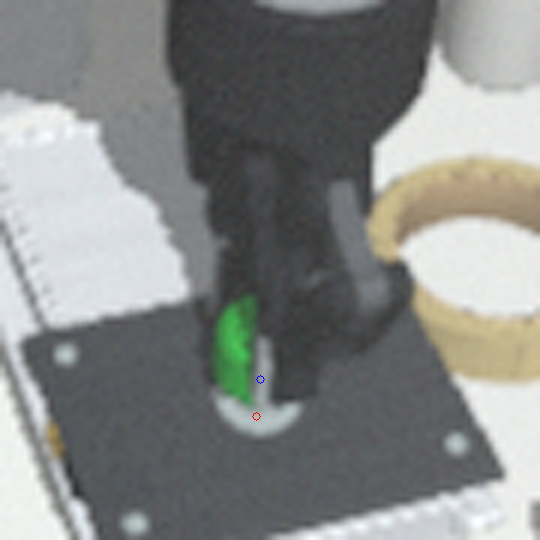

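The opening stopped at 0.336 (about 29 mm), so the knob is held. I'll lift 17 mm.

Request:
{"method": "carry_out", "body": {
  "moves": [0,-0.3,0,0,0,0,-0.6,0,0,0,0,-0.9,0,0,0,0,-1.2,0,0,0,0,-1.5,0,0,0,0,-1.7,0,0,0,0,-1.7,0,0,0,0,-1.7,0,0,0]
}}

```text
time: 5.65
tool_pos: [0.5074, -0.0801, 0.098]
tool_rot: [0.706, 0.042, 0.706, -0.042]
contact_force: [3.4, -0.6, -2.9]
gripper_width: 0.336
```

```bash
python3 -c "
from h import *
go([.508,-.080,.085]);look('d5.png')"
```

```text
t 5.65 pos [ 0.5074 -0.0801  0.098 ] axis x [ 0. -0. -1.] yaw y 83.25 need cm [1.3  0.02 0.06] twist 0.0 F [ 3.4 -0.6 -2.9] w 0.336 q [-0.3  -0.12  1.97  0.    1.29 -1.75]
```

View pics/d5.png

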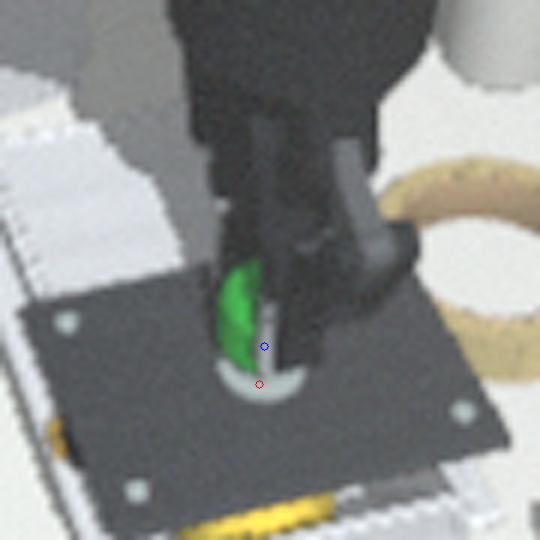

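The cover is up by about 15 mm: its screws moved up around 5 px and a lemon is visible underneath. Wrist force is −2.9 N, which matches the cover's weight. Now I'll slide it +y.

Request:
{"method": "carry_out", "body": {
  "moves": [0,0,0.8,0,0,0,0,1.6,0,0,0,0,2.4,0,0,0,0,3.2,0,0,0,0,4,0,0,0,0,4.8,0,0,0,0,4.8,0,0]
}}

```text
time: 6.28
tool_pos: [0.5134, -0.0306, 0.0981]
tool_rot: [0.706, 0.042, 0.706, -0.041]
contact_force: [4.5, 0.2, -2.4]
gripper_width: 0.341
```

```bash
python3 -c "
from h import *
go([.508,-.080,.085]);look('d6.png',170,280,100,130,5)"
```

```text
t 6.2833 pos [ 0.5134 -0.0306  0.0981] axis x [ 0.001  0.001 -1.   ] yaw y 83.34 need cm [ 1.3  -4.97  0.04] twist 0.002 F [ 4.5  0.2 -2.4] w 0.341 q [-0.21 -0.12  1.97  0.    1.29 -1.66]
```

View pics/d6.png

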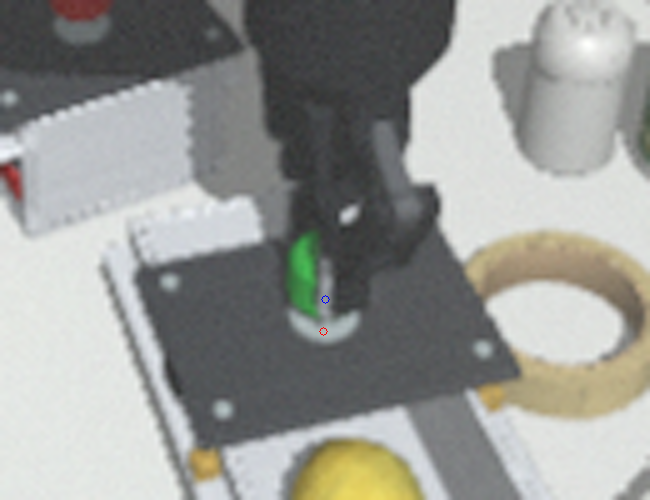

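The cover has passed both brass bumps, now visible at the near side, and the lemon is exposed. I'll finish the slide, then lower it.

Request:
{"method": "carry_out", "body": {
  "moves": [0,0,0.8,0,0,0,0,1.6,0,0,0,0,2.4,0,0,0,0,3.1,0,0,0,0,3.7,0,0,0,0,3.7,0,0,0,0.4,3.7,0,0,0,0.8,3.7,0,0,0,1.2,3.7,0,0,0,1.5,3.7,0,0,0,1.7,3.7,0,0,0,1.7,3.7,0,0]
}}

```text
time: 7.33
tool_pos: [0.5177, 0.0043, 0.0815]
tool_rot: [0.706, 0.042, 0.706, -0.042]
contact_force: [3.2, 0.7, 3.2]
gripper_width: 0.338
```

```bash
python3 -c "
from h import *
go([.518,.005,.081]);look('d7.png',160,280,110,130,5)"
```

```text
t 7.3333 pos [0.5177 0.0043 0.0815] axis x [ 0.001  0.    -1.   ] yaw y 83.23 need cm [0.05 0.07 0.03] twist -0.0 F [3.2 0.7 3.2] w 0.338 q [-0.14 -0.09  1.97  0.    1.26 -1.59]
```

View pics/d7.png

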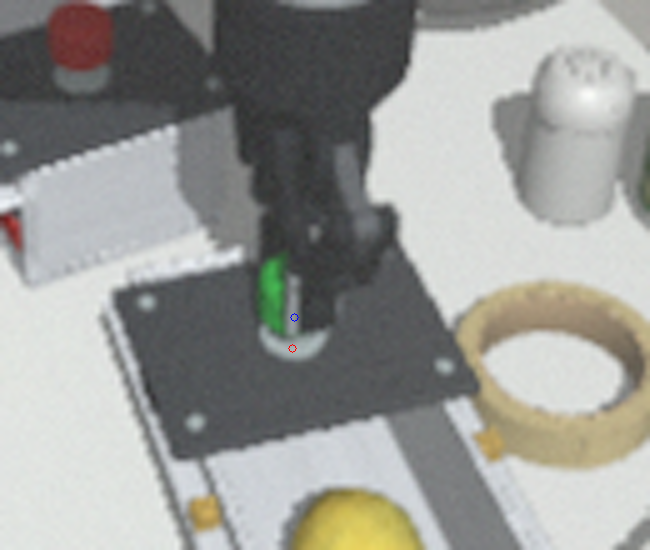

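The cover has travelled 85 mm and is seated, with an upward push of 3 N. I'll open the jaws and retreat straight up.

Request:
{"method": "carry_out", "body": {
  "moves": [1,0,0,0,0,1,0,0,0,0,1,0,0,0,0,1,0,0,0,0,1,0,0,0,0,1,0,0,0,0,1,-2,0,0,0,1,-4,0,0,0,1,-7,0,0,0,1,-10,0,0,0,1,-12,0,0,0,1,-12,0,0,0]
}}

```text
time: 8.38
tool_pos: [0.5202, 0.0039, 0.2071]
tool_rot: [0.709, 0.041, 0.702, -0.042]
contact_force: [0.1, -0.3, 1.5]
gripper_width: 0.998
```

```bash
python3 -c "
from h import *
go([.518,.005,.2]);
im=imaging.grab_frame('side');cv2.imwrite('pics/e.png',np.clip(cv2.resize(im[140:310,240:440,::-1],None,fx=3.5,fy=3.5)*1.7,0,255).astype(np.uint8))
g=blob(im);print(g)
print('red',[b for b in blob(im,'r') if b[1][0]<310], [b for b in blob(cv2.imread('pics/side0.png')[:,:,::-1],'r') if b[1][0]<310])
print(atz('side',g[0][1],.1105),atz('side',(353.9,246.6),.1105))
y=np.array([.117,.993,0])
K=np.array([.508,-.080,.1105])
for d in(.075,.085,.09):print(d,proj('side',K+d*y)+np.array([353.9,246.6])-proj('side',K))
"
```

```text
t 8.3833 pos [0.5202 0.0039 0.2071] axis x [ 0.01  -0.001 -1.   ] yaw y 83.26 need cm [ 0.71  0.08 -0.24] twist 0.0 F [ 0.1 -0.3  1.5] w 0.998 q [-0.14 -0.21  1.86 -0.    1.48 -1.59]
[([333, 211, 13, 15, 144], [339.1, 217.5])]
red [([290, 160, 12, 14, 131], [295.7, 166.5])] [([290, 161, 12, 13, 115], [295.7, 166.3])]
[0.51758933 0.002527   0.1105    ] [ 0.50798551 -0.08023588  0.1105    ]
0.075 [340.54378168 220.20697673]
0.085 [338.9006598  216.96002817]
0.09 [338.09025916 215.35860758]
```

View pics/e.png

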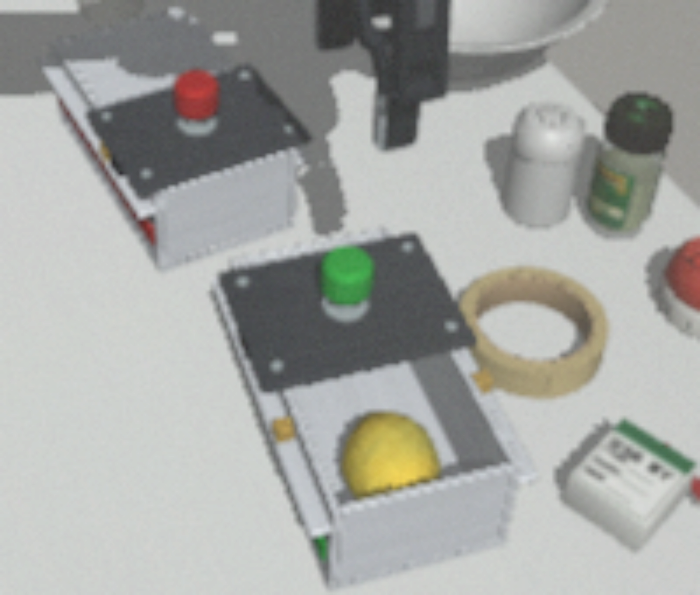

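The picture shows the green cover lying flat on the deck, with its knob at (339,217) for about 83 mm of travel. The hatch is open, the red knob hasn't moved, and the gripper is clear.

```bash
python3 -c "
from plant import workorder
print(workorder.job_done())"
```

```text
the job is handed in; nothing more can be done
None
```

The lemon bin is open: I lifted the green-knobbed cover, slid it over the fixed deck, set it down and let go, and the job is handed in. It took about 8.4 s of the 29 s allowed.

**Lift:** I lifted the cover about 15–17 mm before sliding it. The later picture showed it past both brass bumps.

**Final position:** The arm's travel says the cover slid 85 mm and the camera says about 83 mm, against the 75 mm needed. It lies flat: lowering it ended with an upward push of about 3 N, and the knob's position in the picture fits the seated height.

**Red bin:** Its knob is within 0.2 px of its first picture, so that cover did not move.

**Clearance:** The gripper is open and about 10 cm above the knob, with near-zero wrist force.

**One disagreement:** In the pictures the fingertips looked about 16–20 mm higher than the stated tool geometry implies. I therefore went down in small steps, checking pictures and force, and gripped with the TCP at z 0.081 instead of the 0.101 I had planned. The grip held, but I did not find the cause.

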